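# Serve a bread roll with tongs from under the glass dome

## Robot

A 6-joint arm with a two-finger parallel gripper is mounted at the origin on a cart in front of the work surface, level with it; the furniture and walls round the work are solid. World frame = base frame: x ahead of the robot, y to its left, z up, the work surface at z = 0. Lengths are in m, angles in degrees, forces in N, time in s.
With the tool pointing down it reaches from about 0.375 to 0.825 m from the base axis. Payload 5.5 kg.
Tool frame: the origin (TCP) lies at the very end of the fingers, on their centre line; the grasp point (between the pads) lies 19 mm behind it (r.tcp_to_grasp is the distance from the TCP to the grasp point, in m); z points along the fingers, y is the line along which they close (so a half turn about z gives the same grasp; the last joint's range is limited). The gripper opens to 85 mm and grips with 20 to 120 N. Pads are 22 mm wide; open, the fingers measure 114 mm over their backs; the gripper's body (76 mm by 85 mm) begins 54 mm behind the grasp point. The pads swing forward as they close: fully open they stand 13 mm farther back than shut.
Start: joints at [64.4, 17.962, -2.699, 69.339, 0, 90], TCP at [0.259, 0.541, 0.231] pointing down, gripper open.
Joint ranges: [-152.73, 152.73], [-39.44, 99.34], [-58.76, 71.6], [-118.89, 123.64], [-81.53, 83.1], [-180, 180]. Speed limits (degrees/s): [136.94, 136.94, 172.46, 180, 180, 180].

## Interface

Orientations are given as a 3x3 rotation matrix whose columns are the frame's x, y, z axes.
In Python, from plant import r, camera, camera_info, job gives the robot as it stands.
- The arm moves only by the tool arm_command, never from a script. Its argument "steps" is one flat list of numbers, 7 for each row, row after row: the shift along the tool's x, y, z in cm, then the turn, a rotation vector about the tool's x, y, z in degrees, then the opening, from 0 (shut) to 1 (fully open). A call has 1 to 8 rows; each row shifts and turns the commanded pose from where the row before left it, along the tool's axes as they then stand; what a row does not reach is not made up. A row lasts 1/10 s, in which the tool goes at most 50 mm and 8.59 degrees, less where a joint would pass 70% of its speed; a pose out of reach is approached as far as the arm can. A call with a gripper value outside its range is refused whole. The fingers move at their own pace and stop on an object; "squeeze" is the grip in N (left out, the last holds). Time passes only in rows, so rows that do not move let the fingers close. It gives the time, the measured TCP pose, the force, the opening and the grip force at its end, in the units of the state.
- r.get_state(): the state, without advancing time (a new reading comes with each control period).
- camera(name): name is "scene" or "top" or "wrist"; returns the picture (480x640x3 uint8, red, green, blue); there is no depth.
- camera_info(name): a dict with "intrinsics" (3x3 intrinsics, pixels), "origin" and "rotation" of the camera in the world. Camera axes: x right, y down, z forward; pixel columns grow to the right and rows downward; lengths in m; the calibration is good to about 2 mm. A picture is of the moment at which its call begins: read the wrist's pose just before it. camera_info takes no time and is no camera call; for the wrist camera it gives the pose at the moment of the call.
- job.hand_in(): hands the job in; it is judged then, once.
The state is a dict: "clock": time; "joints": joint angles; "joint_velocities": joint speeds; "joint_torque": joint torques, N m; "tcp_pos": TCP position; "ee_rot": TCP orientation; "contact_force": force on the tool from outside, world axes, zero at the start; "torque": the same for the moment, N m; "width": finger opening in m; "gripper_force": force on a finger pad.
Only numpy, scipy, OpenCV 4.12 (cv2) and the standard library are available. Lean on these libraries where they do the work, as an engineer would, in place of code of your own. Each camera call takes 0.05 s, during which the arm holds its last target. There are 200 camera calls.

## Task

A bread roll lies on the round wooden board under a glass dome. Lift the dome off by its knob and stand it upright on the worktop beside the board, let go of it, then take the spring tongs by their black grips, close their tips on the roll and lift it about 10 cm above the board; keep the robot's own fingers off the roll and leave the other things where they are. The job ends holding: finish with the roll still held up, still, in the tongs.

Things in the scene. Friction and masses are not known exactly. Their poses are not given: they have to be found in the camera images.
- board: round light-wood serving board, 136 mm in diameter, loose, 0.6 kg; origin at the centre of its underside, z up. Its flat margin is 16 mm high; the middle, 88 mm in diameter, is raised to 19 mm and fits loosely inside the dome. The roll lies in the middle (within 6 mm). The worktop is free for 20 cm to its left; a tall coffee machine on a low tray stands behind it to the right
- roll: round bread roll with five curved cuts on top, golden brown, 54 mm in diameter at half height, 43 mm high, rigid, about 50 g; origin at the centre of its underside
- roll_center (a point): centre of the roll, half-way up (21.5 mm above its underside), where it is widest
- dome: bell-shaped clear glass dome, open below, 108 mm in outer diameter, 98 mm high plus a light-wood knob of 33 mm on top, about 0.3 kg; it covers the roll and stands on the board's margin, centred on the board within 3 mm. Origin at the centre of its open lower rim, z up
- dome_knob (a point): centre of the dome's round knob, 31 mm in diameter here, 120 mm above the dome's lower rim; the knob reaches 11 mm higher and has a waist of 16 mm diameter 15 mm lower
- tongs: steel spring tongs lying on edge on the worktop in front of the coffee machine, 198 mm long, 24 mm high, about 90 g; two upright arms side by side joined by a bow at the back. Origin on the worktop side midway between the two black grips, 85 mm from the back of the bow; x points to the tips, z up, y across the two arms. The two arms move alike, to either side of the x axis
- tongs_grip (a point): point midway between the two black grips, half-way up (12 mm above the underside), near the tongs' centre of mass: grip here across the arms (tongs' y). The grips are 72 mm long (from 41 mm behind to 31 mm ahead of this point) and 24 mm high; over their outsides they measure 58 mm with the tongs at rest, 54 mm pinched to 0.035 rad, about 45 mm with the tips closed on the roll
- tongs_tips (a point): point midway between the two cupped tips, half-way up, 95 mm ahead of the grip point along the tongs' x; the roll's centre belongs here. The tips are 24 mm high and stretch from 80 to 113 mm ahead of the grip point. Free gap between them 84 mm at rest, 73 mm at 0.035 rad, about 54 mm (on the roll) at 0.09 rad
- tongs_left (a joint): how far the left arm is pinched towards the middle, rad: 0 sprung open, 0.2 at most (the right arm does the same). The arms spring back: each grip pushes outward with 6 N at rest, 7 N at 0.035 rad, 10 N when closed on the roll; about 0.4 of any further grip force reaches the tips
- salt: glass salt shaker with a grey cap, 44 mm in diameter, 90 mm high, in front of the board to its left; bystander; origin at the centre of its underside
- low_jar: low screw-lid glass jar, 73 mm in diameter, 70 mm high, behind the board to its left; bystander; origin at the centre of its underside
- gourd_2: small dried white gourd, 68 mm wide, 60 mm high, behind the board; bystander; origin at the centre of its underside
There are look-alikes about, which are no part of the job. Several things have the shape of the board; the one meant has the colours described above.

How it is judged:
By the outcome, as a careful person would: the job done as asked, in the order asked, and still so for the second after the job is handed in, while the arm keeps its last pose, push and grip.
It also fails if it takes over 59 s, if anything falls off the work surface, if the arm or the gripper's body presses on something with over 40 N, if the wrist force passes 120 N, or if a joint passes its speed limit or range.

## Working session

There is one attempt and no reset: what is moved stays moved. The work goes in short steps, Python scripts to look and compute and a tool call to move; the robot and the scene stay as the last step left them, time stands still between calls to the robot, and variables do not carry over. Pictures are saved under pics/ and viewed, at most 11 in all, crops included, and the job is handed in when it is done.

Besides the shell and the picture viewer there is one more tool, called after "Emit:" in YAML: its name, and indented under it one key for each argument. arm_command: Moves the arm, as the interface text tells. Its arguments: {"type":"object","properties":{"steps":{"type":"array"},"squeeze":{"type":"number"}},"required":["steps"]}

```bash
mkdir -p pics; python3 - <<'E'
from plant import r,camera,camera_info
import cv2
for n in("scene","top"):
    cv2.imwrite(f"pics/{n}0.png",camera(n)[:,:,::-1]); i=camera_info(n); print(n,i)
s=r.get_state();print(s,r.tcp_to_grasp)
E
```

```text
scene {'intrinsics': array([[556.02630531,   0.        , 306.69681878],
       [  0.        , 556.02630531, 242.7068585 ],
       [  0.        ,   0.        ,   1.        ]]), 'origin': array([-0.33242471,  0.62694462,  0.63994427]), 'rotation': array([[-0.49373823, -0.4229953 ,  0.75980099],
       [-0.86951932,  0.25279609, -0.42429975],
       [-0.01259792, -0.87015465, -0.49261768]])}
top {'intrinsics': array([[498.20070739,   0.        , 310.593868  ],
       [  0.        , 498.20070739, 235.43318199],
       [  0.        ,   0.        ,   1.        ]]), 'origin': array([0.30764975, 0.16783914, 1.126063  ]), 'rotation': array([[ 0.01076754, -0.98885244,  0.14850895],
       [-0.99988571, -0.01222371, -0.00889604],
       [ 0.01061221, -0.14839619, -0.98887105]])}
{'clock': 0.1, 'joints': array([ 6.44002089e+01,  1.80006489e+01, -2.74963335e+00,  6.93377860e+01,
        7.40560471e-05,  8.99996473e+01]), 'joint_velocities': array([ 0.05901412, -0.15137957,  0.15289452,  0.01525444, -0.10178649,
        0.06704618]), 'joint_torque': array([ 1.65281308e-04, -5.40765417e+01,  3.40542805e+01,  1.12030929e-02,
       -3.69590020e-05, -8.03707394e-07]), 'tcp_pos': array([0.25902651, 0.54063608, 0.23050675]), 'ee_rot': array([[-9.01836761e-01,  4.32076399e-01, -6.65310985e-04],
       [ 4.32076911e-01,  9.01835696e-01, -1.38563276e-03],
       [ 1.30198107e-06, -1.53708008e-03, -9.99998819e-01]]), 'contact_force': array([ 0.96458513,  0.66697828, -0.57058669]), 'torque': array([ 0.01285209,  0.02767596, -0.00706289]), 'gripper_force': 0.0, 'width': 0.08531459629513502} 0.0187
```

View pics/scene0.png

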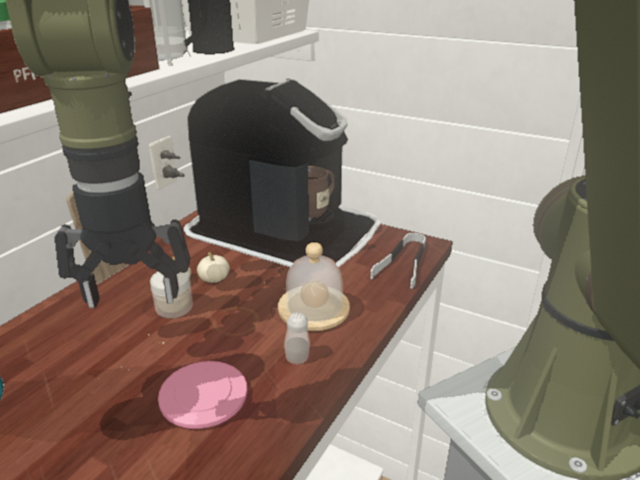

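View pics/top0.png

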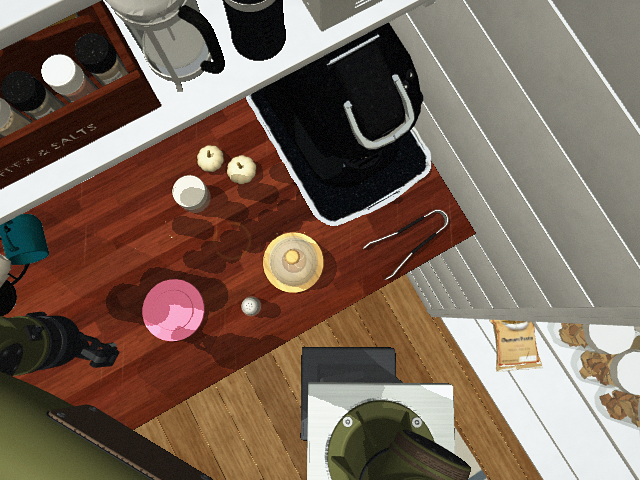

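The scene image shows the dome (knob at 314,250) on the light board. In the top image the board centre is about (293,263) and the knob is at (291,257). The tongs have their bow at (443,217) and tips at (367,246) and (390,277). The pink disc is the look-alike.

```bash
cat > h.py <<'E'
import numpy as np,cv2
from plant import r,camera,camera_info
def ray(n,u,v,i=None):
    i=i or camera_info(n); d=np.array(i["rotation"])@np.linalg.solve(i["intrinsics"],[u,v,1.]); return np.array(i["origin"]),d
def atz(n,u,v,z,i=None):
    o,d=ray(n,u,v,i); return o+d*(z-o[2])/d[2]
def tri(*obs):
    A=0;b=0
    for o,d in obs:
        d=d/np.linalg.norm(d);P=np.eye(3)-np.outer(d,d);A=A+P;b=b+P@o
    return np.linalg.solve(A,b)
def proj(n,p,i=None):
    i=i or camera_info(n); q=i["intrinsics"]@(np.array(i["rotation"]).T@(np.array(p)-i["origin"])); return q[:2]/q[2]
E
python3 - <<'E'
from h import *
np.set_printoptions(precision=4,suppress=True)
print("knob tri",tri(ray("top",291,257),ray("scene",314,250)),"knobtop z.136",atz("top",291,257,.136), atz("scene",314,250,.136))
im=cv2.imread("pics/top0.png");h=cv2.cvtColor(im,cv2.COLOR_BGR2HSV)
m=((h[...,0]>12)&(h[...,0]<30)&(h[...,1]>60)&(h[...,2]>170)).astype(np.uint8);m[:220]=0;m[300:]=0;m[:,:250]=0;m[:,340:]=0
c=cv2.convexHull(cv2.findNonZero(m));e=cv2.fitEllipse(c);print(e, atz("top",*e[0],.016))
for n,p in dict(bow=(443,217),t1=(367,246),t2=(390,277),salt=(251,306),jar=(190,192),g2=(241,168)).items(): print(n,atz("top",*p,dict(salt=.09,jar=.07,g2=.06).get(n,.024)))
a=cv2.resize(im[190:300,250:480],None,fx=3.4,fy=3.4,interpolation=cv2.INTER_CUBIC)
cv2.imwrite("pics/crop.png",a)
E
```

```text
knob tri [0.4118 0.1971 0.1383] knobtop z.136 [0.4123 0.1976 0.136 ] [0.415  0.1948 0.136 ]
((292.7601623535156, 261.830810546875), (59.87303924560547, 60.93284225463867), 31.34132957458496) [0.4142 0.1971 0.016 ]
bow [ 0.5189 -0.1403  0.024 ]
t1 [0.4509 0.0317 0.024 ]
t2 [ 0.3823 -0.0188  0.024 ]
salt [0.315  0.2795 0.09  ]
jar [0.5582 0.4206 0.07  ]
g2 [0.6162 0.3133 0.06  ]
```

View pics/crop.png

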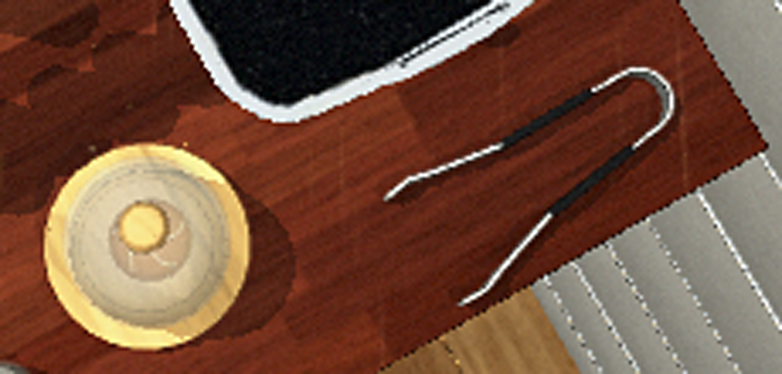

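The crop shows the black grips clearly: (398,233)–(424,217) and (413,253)–(436,233) in full-frame pixels. The knob triangulates to (0.412, 0.197, 0.138), which matches the given heights. I'll move above the knob.

Emit:
arm_command:
  steps: [-3.6,-3.05,0,0,0,0,1,-3.6,-3.05,0,0,0,0,1,-3.6,-3.05,0,0,0,0,1,-3.6,-3.05,0,0,0,0,1,-3.6,-3.05,0,0,0,0,1,-3.6,-3.05,0,0,0,0,1,-3.6,-3.05,0,0,0,0,1,-3.6,-3.05,0,0,0,0,1]
  squeeze: 40

```text
clock: 0.9
tcp_pos: [0.4137, 0.1947, 0.2312]
ee_rot: [[-0.902, 0.432, -0.0], [0.432, 0.902, -0.0], [0.0, -0.0, -1.0]]
contact_force: [1.2, 0.1, -0.2]
width: 0.0855
gripper_force: 0.0
```

Emit:
arm_command:
  steps: [0,0,0,0,0,0,1,0,0,0,0,0,0,1,0,0,0,0,0,0,1]

```text
clock: 1.2
tcp_pos: [0.4132, 0.1973, 0.2312]
ee_rot: [[-0.902, 0.432, -0.0], [0.432, 0.902, 0.0], [0.001, 0.0, -1.0]]
contact_force: [-0.6, 0.3, -0.3]
width: 0.0851
gripper_force: 0.0
```

```bash
cat >> h.py <<'E'
def go(p,yaw=None):
    "shift (cm, tool axes now) to TCP target p; yaw turn (deg about tool z) to put tool y at world angle yaw"
    s=r.get_state();R=s["ee_rot"];print("clk %.2f"%s["clock"],"tcp",s["tcp_pos"].round(4),"yaw y %.2f"%np.degrees(np.arctan2(R[1,1],R[0,1])),"j6 %.1f"%s["joints"][5],"tilt",R[:2,2].round(4),"w %.4f F %.1f"%(s["width"],s["gripper_force"]),"cf",s["contact_force"].round(1))
    print("shift cm",(R.T@(np.array(p)-s["tcp_pos"])*100).round(2))
    if yaw is not None: print("turn about tool z",-(((yaw-np.degrees(np.arctan2(R[1,1],R[0,1])))+90)%180-90))
E
python3 - <<'E'
from h import *
go([.412,.1973,.119])
i=camera_info("wrist");im=camera("wrist");cv2.imwrite("pics/w1.png",im[:,:,::-1])
print(proj("wrist",[.412,.1973,.147],i),proj("wrist",[.412,.1973,.136],i))
print([atz("top",*p,.03).round(4) for p in ((332,222),(430,165))])
f=[atz("top",*p,.024) for p in ((397.9,233.2),(412.6,252.6),(424.1,217.1),(436.5,233.5))]
m1,m2=(f[0]+f[1])/2,(f[2]+f[3])/2;print(f,m1,m2)
d=(m1-m2);print(np.linalg.norm(d),np.degrees(np.arctan2(d[1],d[0])),(atz("top",(367+390)/2,261.5,.024)))
E
```

```text
clk 1.20 tcp [0.4132 0.1973 0.2312] yaw y 64.43 j6 51.1 tilt [-0.0005  0.0003] w 0.0851 F 0.0 cf [-0.6  0.3 -0.3]
shift cm [ 0.1  -0.05 11.22]
[319.20957204 247.93193879] [319.25580836 242.21573866]
[array([0.5032, 0.1105, 0.03  ]), array([ 0.6379, -0.1124,  0.03  ])]
[array([ 0.48064243, -0.03781914,  0.024     ]), array([ 0.43725573, -0.06999714,  0.024     ]), array([ 0.51812262, -0.0975706 ,  0.024     ]), array([ 0.48103808, -0.12460329,  0.024     ])] [ 0.45894908 -0.05390814  0.024     ] [ 0.49958035 -0.11108694  0.024     ]
0.07014495716826427 125.39760621467786 [0.41643753 0.00635633 0.024     ]
```

View pics/w1.png

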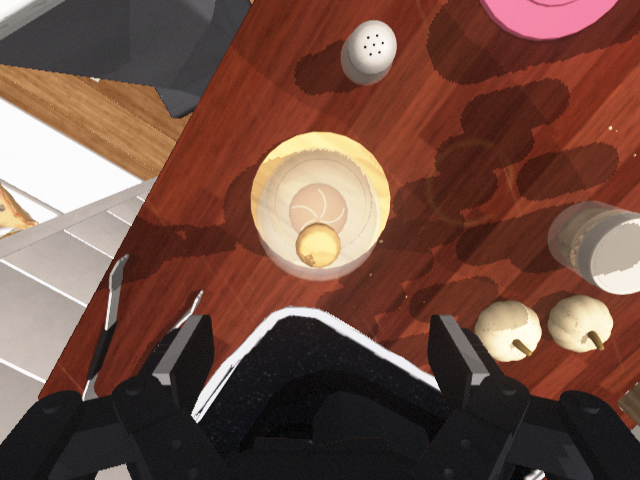

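The knob at (318,245) agrees with the prediction (319,245). I'll descend, grip and lift.

Emit:
arm_command:
  steps: [0.1,-0.05,3,0,0,0,1,0,0,3,0,0,0,1,0,0,2.4,0,0,0,1,0,0,1.6,0,0,0,1,0,0,1.2,0,0,0,1,0,0,0,0,0,0,1,0,0,0,0,0,0,0.3,0,0,0,0,0,0,0.2]

```text
clock: 2.05
tcp_pos: [0.4131, 0.1973, 0.1203]
ee_rot: [[-0.902, 0.432, 0.001], [0.432, 0.902, 0.001], [-0.001, 0.001, -1.0]]
contact_force: [0.5, -0.0, 0.9]
width: 0.0593
gripper_force: 0.0
```

Emit:
arm_command:
  steps: [0,0,0,0,0,0,0,0,0,0,0,0,0,0,0,0,0,0,0,0,0,0,0,0,0,0,0,0,0,0,0,0,0,0,0,0,0,0,0,0,0,0]

```text
clock: 2.65
tcp_pos: [0.4128, 0.1964, 0.1201]
ee_rot: [[-0.902, 0.432, 0.001], [0.432, 0.902, -0.0], [-0.001, 0.0, -1.0]]
contact_force: [-0.7, -2.2, 5.5]
width: 0.0274
gripper_force: 39.0
```

The opening of 27.4 mm and the upward 5.5 N say the pads sit above the knob's equator. I'll regrip 5.5 mm lower.

Emit:
arm_command:
  steps: [0,0,0,0,0,0,0.55,0,0,0,0,0,0,0.55,0,0,0,0,0,0,0.55,0,0,0.3,0,0,0,0.55,0,0,0.25,0,0,0,0.55,0,0,0,0,0,0,0.55,0,0,0,0,0,0,0,0,0,0,0,0,0,0]

```text
clock: 3.45
tcp_pos: [0.4121, 0.1961, 0.1139]
ee_rot: [[-0.902, 0.432, -0.0], [0.432, 0.902, -0.001], [-0.0, -0.001, -1.0]]
contact_force: [-0.6, -2.8, 2.3]
width: 0.0278
gripper_force: 39.8
```

Emit:
arm_command:
  steps: [0,0,0,0,0,0,0,0,0,0,0,0,0,0,0,0,0,0,0,0,0,0,0,0,0,0,0,0,0,0,0,0,0,0,0]

```text
clock: 3.95
tcp_pos: [0.4122, 0.1962, 0.1139]
ee_rot: [[-0.902, 0.432, -0.0], [0.432, 0.902, -0.001], [-0.0, -0.001, -1.0]]
contact_force: [-3.6, -3.6, 6.0]
width: 0.028
gripper_force: 40.5
```

Emit:
arm_command:
  steps: [0,0,-0.3,0,0,0,0,0,0,-0.5,0,0,0,0,0,0,-0.7,0,0,0,0,0,0,0,0,0,0,0,0,0,0,0,0,0,0]
  squeeze: 50

```text
clock: 4.45
tcp_pos: [0.4127, 0.1968, 0.1291]
ee_rot: [[-0.902, 0.432, 0.001], [0.432, 0.902, 0.0], [-0.0, 0.001, -1.0]]
contact_force: [0.7, 0.1, -3.9]
width: 0.0274
gripper_force: 49.9
```

```bash
python3 - <<'E'
from h import *
go([.43,.345,.3])
a=cv2.imread("pics/w1.png");b=camera("wrist")[:,:,::-1];c=camera("scene")[:,:,::-1]
cv2.imwrite("pics/w2.png",np.hstack([cv2.resize(b,(480,360)),cv2.resize(c[180:360,220:380],(320,360))]))
E
```

```text
clk 4.45 tcp [0.4127 0.1968 0.1291] yaw y 64.40 j6 51.1 tilt [0.0006 0.0005] w 0.0274 F 49.9 cf [ 0.7  0.1 -3.9]
shift cm [  4.84  14.12 -17.09]
```

View pics/w2.png

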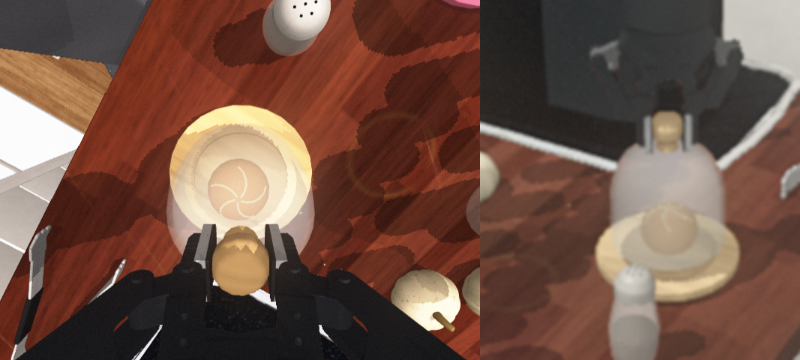

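The right-hand view shows the dome lifted with the knob in the pads and upright, carrying 3.9 N. I'll raise it and carry it left.

Emit:
arm_command:
  steps: [0,0,-1,0,0,0,0,0,0,-1.5,0,0,0,0,0,0,-1.5,0,0,0,0,0,0,-1.5,0,0,0,0,0,0,-1.5,0,0,0,0,0,0,-1.5,0,0,0,0,0,0,-0.5,0,0,0,0,0,0,0,0,0,0,0]

```text
clock: 5.35
tcp_pos: [0.413, 0.1969, 0.2197]
ee_rot: [[-0.902, 0.432, 0.002], [0.432, 0.902, 0.001], [-0.001, 0.001, -1.0]]
contact_force: [0.2, 0.8, -3.0]
width: 0.0275
gripper_force: 50.3
```

Emit:
arm_command:
  steps: [0.3,0.9,0,0,0,0,0,0.7,2,0,0,0,0,0,0.8,2.3,0,0,0,0,0,0.8,2.3,0,0,0,0,0,0.8,2.3,0,0,0,0,0,0.7,2.3,0,0,0,0,0,0.4,1.3,0,0,0,0,0,0.3,0.7,0,0,0,0,0]

```text
clock: 6.15
tcp_pos: [0.4297, 0.3455, 0.2178]
ee_rot: [[-0.902, 0.431, -0.001], [0.431, 0.902, -0.001], [0.001, -0.001, -1.0]]
contact_force: [0.3, -0.6, -3.9]
width: 0.0275
gripper_force: 50.9
```

Emit:
arm_command:
  steps: [0,0,0,0,0,0,0,0,0,1,0,0,0,0,0,0,2,0,0,0,0,0,0,2.5,0,0,0,0,0,0,2.5,0,0,0,0,0,0,1.5,0,0,0,0,0,0,0.5,0,0,0,0,0,0,0,0,0,0,0]

```text
clock: 6.95
tcp_pos: [0.4295, 0.3433, 0.118]
ee_rot: [[-0.901, 0.433, -0.001], [0.433, 0.901, -0.001], [0.001, -0.002, -1.0]]
contact_force: [0.5, 0.4, -3.8]
width: 0.0276
gripper_force: 51.0
```

```bash
python3 - <<'E'
from h import *
go([.43,.345,.0985])
E
```

```text
clk 6.95 tcp [0.4295 0.3433 0.118 ] yaw y 64.35 j6 64.3 tilt [-0.0014 -0.0013] w 0.0276 F 51.0 cf [ 0.5  0.4 -3.8]
shift cm [0.02 0.18 1.95]
```

Emit:
arm_command:
  steps: [0,0,0.8,0,0,0,0,0,0,0.6,0,0,0,0,0,0,0.3,0,0,0,0,0,0,0,0,0,0,0]

```text
clock: 7.35
tcp_pos: [0.4298, 0.3443, 0.1014]
ee_rot: [[-0.902, 0.432, -0.0], [0.432, 0.902, -0.0], [0.0, -0.001, -1.0]]
contact_force: [0.5, 0.2, -3.2]
width: 0.0277
gripper_force: 51.0
```

Emit:
arm_command:
  steps: [0,0,0.1,0,0,0,0,0,0,0.1,0,0,0,0,0,0,0,0,0,0,0]

```text
clock: 7.65
tcp_pos: [0.4301, 0.3446, 0.0998]
ee_rot: [[-0.902, 0.432, 0.0], [0.432, 0.902, 0.0], [-0.0, 0.0, -1.0]]
contact_force: [0.2, 0.1, -3.5]
width: 0.0274
gripper_force: 51.0
```

Not touching yet; I'll keep lowering.

Emit:
arm_command:
  steps: [0,0,0.1,0,0,0,0,0,0,0.1,0,0,0,0,0,0,0,0,0,0,0]

```text
clock: 7.95
tcp_pos: [0.4302, 0.3445, 0.0979]
ee_rot: [[-0.902, 0.432, 0.0], [0.432, 0.902, 0.0], [-0.0, 0.0, -1.0]]
contact_force: [-0.1, 0.6, -2.2]
width: 0.0277
gripper_force: 51.3
```

Emit:
arm_command:
  steps: [0,0,0.1,0,0,0,0,0,0,0,0,0,0,0]

```text
clock: 8.15
tcp_pos: [0.4303, 0.3445, 0.0979]
ee_rot: [[-0.902, 0.432, 0.001], [0.432, 0.902, 0.0], [-0.0, 0.001, -1.0]]
contact_force: [-2.2, -2.0, 6.9]
width: 0.0272
gripper_force: 52.9
```

It's standing (+6.9 N). I'll release and rise.

Emit:
arm_command:
  steps: [0,0,0,0,0,0,0.5,0,0,0,0,0,0,0.8,0,0,0,0,0,0,0.8,0,0,0,0,0,0,0.8,0,0,0,0,0,0,0.8,0,0,0,0,0,0,0.8,0,0,-0.5,0,0,0,0.8,0,0,-1,0,0,0,0.8]

```text
clock: 8.95
tcp_pos: [0.4296, 0.344, 0.1116]
ee_rot: [[-0.902, 0.432, -0.001], [0.432, 0.902, -0.001], [0.001, -0.001, -1.0]]
contact_force: [0.2, 0.5, 0.5]
width: 0.0684
gripper_force: 0.0
```

Emit:
arm_command:
  steps: [0,0,-2,0,0,0,0.9,0,0,-3,0,0,0,1,0,0,-3,0,0,0,1,0,0,-3,0,0,0,1,0,0,-2,0,0,0,1,0,0,0,0,0,0,1]

```text
clock: 9.55
tcp_pos: [0.4317, 0.3458, 0.246]
ee_rot: [[-0.902, 0.432, 0.005], [0.432, 0.902, 0.004], [-0.003, 0.006, -1.0]]
contact_force: [-0.9, 0.4, -0.2]
width: 0.0854
gripper_force: 0.0
```

```bash
python3 - <<'E'
from h import *
# above tongs; tool y to 35.4 deg (across arms)
go([.4764,-.0784,.25],35.4)
im=camera("top")[:,:,::-1];cv2.imwrite("pics/t2.png",cv2.resize(im[150:350,150:480],None,fx=2.4,fy=2.4,interpolation=cv2.INTER_CUBIC))
E
```

```text
clk 9.55 tcp [0.4317 0.3458 0.246 ] yaw y 64.40 j6 64.3 tilt [0.0052 0.0042] w 0.0854 F 0.0 cf [-0.9  0.4 -0.2]
shift cm [-22.36 -36.33  -0.55]
turn about tool z 29.003265249592353
```

View pics/t2.png

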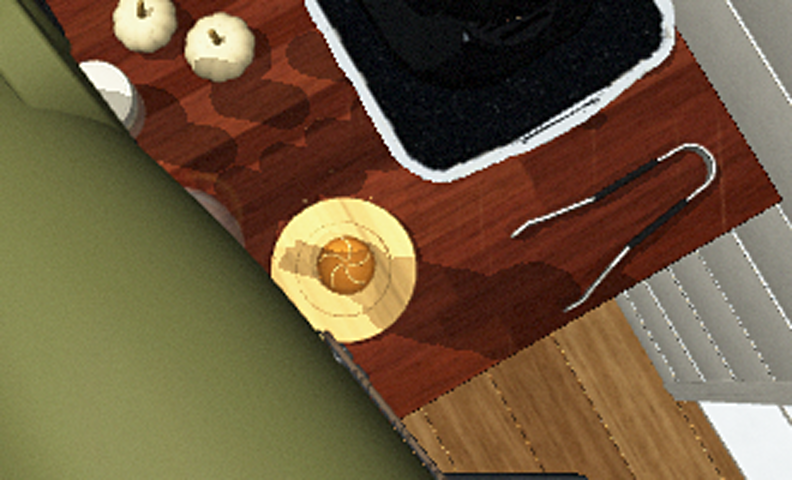

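The dome is off (hidden behind the arm), the roll is at about (294,260) on the board, and the tongs are unmoved. Now going above the tongs.

Emit:
arm_command:
  steps: [-1.4,-2.3,0,0,0,0,1,-2.5,-4,0,0,0,0,1,-2.5,-4,0,0,0,0,1,-2.5,-4,0,0,0,0,1,-2.5,-4,0,0,0,0,1,-2.5,-4,0,0,0,0,1,-2.5,-4,0,0,0,0,1,-2.5,-4,0,0,0,0,1]

```text
clock: 10.4
tcp_pos: [0.4687, -0.0123, 0.2408]
ee_rot: [[-0.902, 0.432, -0.001], [0.432, 0.902, 0.0], [0.001, -0.001, -1.0]]
contact_force: [1.3, 0.3, -0.5]
width: 0.0854
gripper_force: 0.0
```

Emit:
arm_command:
  steps: [-2,-3.5,0,0,0,0,1,-1.5,-2.5,0,0,0,0,1,0,0,0,0,0,7.25,1,0,0,0,0,0,7.25,1,0,0,0,0,0,7.25,1,0,0,0,0,0,7.25,1,0,0,0,0,0,0,1,0,0,0,0,0,0,1]

```text
clock: 11.2
tcp_pos: [0.4747, -0.0796, 0.241]
ee_rot: [[-0.582, 0.813, -0.001], [0.813, 0.582, 0.0], [0.001, -0.001, -1.0]]
contact_force: [0.1, -0.2, -0.6]
width: 0.0854
gripper_force: 0.0
```

```bash
python3 - <<'E'
from h import *
go([.4764,-.0784,.05],35.4)
i=camera_info("wrist");im=camera("wrist");cv2.imwrite("pics/w3.png",im[:,:,::-1])
import pickle;pickle.dump(i,open("w3.pkl","wb"))
t=camera("top")[:,:,::-1];cv2.imwrite("pics/t3.png",t)
d=np.array([np.cos(np.radians(125.4)),np.sin(np.radians(125.4)),0]);g=np.array([.4764,-.0784,.024])
n=np.array([-d[1],d[0],0])
print("pred grip ends/tips in wrist",[proj("wrist",g+a*d+b*n,i).round(0) for a,b in ((-.041,.02),(.031,.028),(-.041,-.02),(.031,-.028),(.113,0),(-.085,0))])
print("roll",atz("top",294.2,260.4,.05))
E
```

```text
clk 11.20 tcp [ 0.4747 -0.0796  0.241 ] yaw y 35.57 j6 44.9 tilt [-0.0014  0.0002] w 0.0854 F 0.0 cf [ 0.1 -0.2 -0.6]
shift cm [-0.03  0.23 19.1 ]
turn about tool z 0.17365350266737778
pred grip ends/tips in wrist [array([302., 242.]), array([293., 170.]), array([342., 242.]), array([352., 170.]), array([323.,  75.]), array([322., 282.])]
roll [0.4141047  0.19309674 0.05      ]
```

View pics/w3.png

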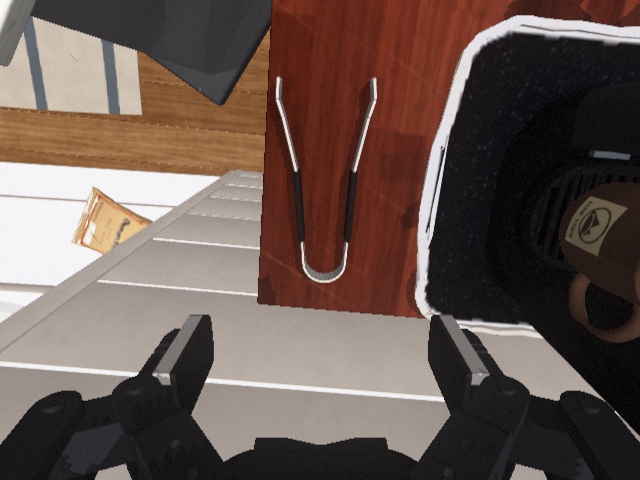

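The wrist view shows the tongs squarely aligned: grip ends (297,172)–(302,241) and (352,172)–(347,241), about 2 px right of and 2 px below the prediction. That puts the grip at about (0.479, −0.0785), with room for the fingers on both sides. Descending.

Emit:
arm_command:
  steps: [-0.15,0.4,3,0,0,0,1,0,0,4,0,0,0,1,0,0,4,0,0,0,1,0,0,4,0,0,0,1,0,0,3,0,0,0,1,0,0,1.5,0,0,0,1,0,0,0.5,0,0,0,1,0,0,0,0,0,0,1]

```text
clock: 12.1
tcp_pos: [0.4789, -0.0785, 0.0414]
ee_rot: [[-0.58, 0.815, -0.001], [0.815, 0.58, 0.0], [0.001, -0.001, -1.0]]
contact_force: [-0.9, 0.6, 0.2]
width: 0.0856
gripper_force: 0.0
```

```bash
python3 - <<'E'
from h import *
go([.479,-.0785,.003],35.2)
E
```

```text
clk 12.10 tcp [ 0.4789 -0.0785  0.0414] yaw y 35.45 j6 45.2 tilt [-0.0012  0.0002] w 0.0856 F 0.0 cf [-0.9  0.6  0.2]
shift cm [-0.01  0.01  3.84]
turn about tool z 0.2477731346149028
```

Emit:
arm_command:
  steps: [0,0,1.5,0,0,0,1,0,0,1.3,0,0,0,1,0,0,0.7,0,0,0,1,0,0,0.3,0,0,0,1,0,0,0,0,0,0,1]
  squeeze: 30

```text
clock: 12.6
tcp_pos: [0.4797, -0.0786, 0.0042]
ee_rot: [[-0.579, 0.815, 0.001], [0.815, 0.579, -0.0], [-0.0, 0.0, -1.0]]
contact_force: [-1.5, -0.5, 0.3]
width: 0.0852
gripper_force: 0.0
```

Emit:
arm_command:
  steps: [0,0,0,0,0,0,0.75,0,0,0,0,0,0,0.7,0,0,0,0,0,0,0.66,0,0,0,0,0,0,0.63,0,0,0,0,0,0,0.63,0,0,0,0,0,0,0.63]

```text
clock: 13.2
tcp_pos: [0.4804, -0.0786, 0.005]
ee_rot: [[-0.579, 0.815, 0.002], [0.815, 0.579, 0.0], [-0.001, 0.002, -1.0]]
contact_force: [-0.9, 0.5, 7.2]
width: 0.054
gripper_force: 8.4
```

Pinched to 54 mm with an 8 N push. I'll lift 3 cm and look.

Emit:
arm_command:
  steps: [0,0,-0.3,0,0,0,0.63,0,0,-0.7,0,0,0,0.63,0,0,-1,0,0,0,0.63,0,0,-1,0,0,0,0.63,0,0,-1,0,0,0,0.63,0,0,-1,0,0,0,0.63,0,0,0,0,0,0,0.63,0,0,0,0,0,0,0.63]

```text
clock: 14.0
tcp_pos: [0.4796, -0.0786, 0.0541]
ee_rot: [[-0.579, 0.815, 0.001], [0.815, 0.579, -0.0], [-0.001, 0.001, -1.0]]
contact_force: [-0.8, 0.0, -1.6]
width: 0.054
gripper_force: 6.3
```

```bash
python3 - <<'E'
from h import *
go([.479,-.0785,.003],35.2)
i=camera_info("wrist");b=camera("wrist")[:,:,::-1];c=camera("scene")[:,:,::-1]
cv2.imwrite("pics/w4.png",np.hstack([cv2.resize(b,(480,360)),cv2.resize(c[200:360,310:450],(315,360))]))
E
```

```text
clk 14.00 tcp [ 0.4796 -0.0786  0.0541] yaw y 35.40 j6 45.3 tilt [ 0.0008 -0.0001] w 0.0540 F 6.3 cf [-0.8  0.  -1.6]
shift cm [ 0.05 -0.05  5.11]
turn about tool z 0.20096291691180568
```

View pics/w4.png

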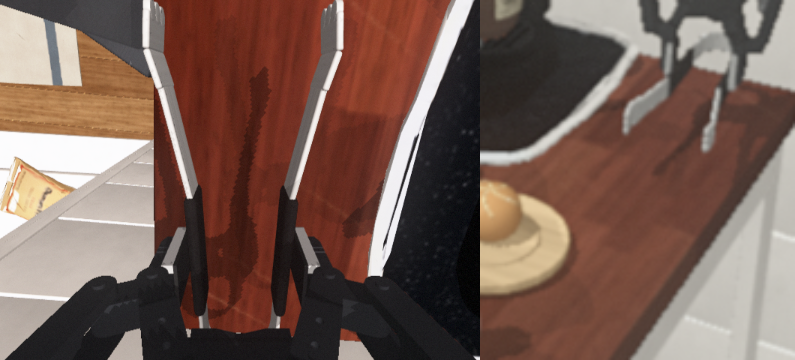

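Tongs are held level and pinched (tips at about (155,20)/(332,20) in the wrist crop), and the roll is on the board. Locating the roll in both cameras.

```bash
python3 - <<'E'
from h import *
for n,(x0,x1,y0,y1) in dict(top=(255,330,225,300),scene=(270,360,260,340)).items():
    im=camera(n)[:,:,::-1];h=cv2.cvtColor(im,cv2.COLOR_BGR2HSV)[y0:y1,x0:x1].astype(int)
    m=((h[...,0]>6)&(h[...,0]<20)&(h[...,1]>120)&(h[...,2]>110)).astype(np.uint8)
    m=cv2.morphologyEx(m,cv2.MORPH_OPEN,np.ones((5,5)))
    k,l,st,c=cv2.connectedComponentsWithStats(m);j=1+st[1:,4].argmax()
    p=c[j]+[x0,y0];print(n,st[j]+[x0,y0,0,0,0],p,[atz(n,*p,z).round(4) for z in(.035,.045)])
    globals()[n]=p
print(tri(ray("top",*top),ray("scene",*scene)))
g=np.array([.414,.195,0])-.095*np.array([np.cos(np.radians(100)),np.sin(np.radians(100)),0])
go([g[0],g[1],.11],10)
E
```

```text
top [282 250  32  23 421] [299.41330166 261.95011876] [array([0.4123, 0.1819, 0.035 ]), array([0.4113, 0.1818, 0.045 ])]
scene [ 313  261   47   79 1565] [344.18083067 295.58466454] [array([0.3881, 0.1452, 0.035 ]), array([0.3762, 0.1532, 0.045 ])]
[0.39883899 0.16428858 0.03835865]
clk 14.20 tcp [ 0.4788 -0.0785  0.0533] yaw y 35.40 j6 45.3 tilt [-0.0011  0.0002] w 0.0540 F 6.3 cf [-0.2 -0.2 -0.9]
shift cm [17.47  6.48 -5.66]
turn about tool z 25.40028214859612
```

The colour mask leaked onto the board, so I'll measure from a closer view. Moving over with the tongs high.

Emit:
arm_command:
  steps: [0,0,-1.5,0,0,0,0.63,0,0,-2.5,0,0,0,0.63,0,0,-2,0,0,0,0.63,1.5,0.6,0,0,0,0,0.63,2.5,0.9,0,0,0,0,0.63,3,1.1,0,0,0,0,0.63,3,1.1,0,0,0,0,0.63,3,1.1,0,0,0,0,0.63]

```text
clock: 15.0
tcp_pos: [0.4424, 0.0562, 0.1134]
ee_rot: [[-0.579, 0.815, -0.001], [0.815, 0.579, -0.0], [0.0, -0.001, -1.0]]
contact_force: [0.5, 0.8, -1.0]
width: 0.0541
gripper_force: 6.3
```

Emit:
arm_command:
  steps: [2.5,0.9,0,0,0,0,0.63,1.5,0.6,0,0,0,0,0.63,0,0,0,0,0,4,0.63,0,0,0,0,0,6,0.63,0,0,0,0,0,6,0.63,0,0,0,0,0,6,0.63,0,0,0,0,0,3.4,0.63,0,0,0,0,0,0,0.63]

```text
clock: 15.8
tcp_pos: [0.4319, 0.0965, 0.1134]
ee_rot: [[-0.174, 0.985, -0.001], [0.985, 0.174, -0.0], [-0.0, -0.001, -1.0]]
contact_force: [0.4, 0.0, -1.1]
width: 0.0538
gripper_force: 6.3
```

```bash
python3 - <<'E'
from h import *
i=camera_info("wrist");b=camera("wrist")[:,:,::-1];c=camera("scene")[:,:,::-1];t=camera("top")[:,:,::-1]
go([.4306,.1014,.0335],10)
cv2.imwrite("pics/w5.png",np.vstack([np.hstack([cv2.resize(b,(400,300)),cv2.resize(t[200:290,240:360],(400,300))]),cv2.resize(c[170:350,240:440],(333,300)).repeat(1,0) if 0 else np.hstack([cv2.resize(c[190:340,230:430],(400,300)),np.zeros((300,400,3),np.uint8)])]))
import pickle;pickle.dump(i,open("w5.pkl","wb"))
for p in([.4145,.1945,.062],[.4145,.1945,.04]):print([proj(n,p,i if n=="wrist" else None).round(1) for n in("wrist","top","scene")])
E
```

```text
clk 15.95 tcp [0.4321 0.0965 0.1136] yaw y 10.07 j6 92.5 tilt [-0.0004 -0.0001] w 0.0540 F 6.3 cf [-0.1  0.  -1.3]
shift cm [ 0.51 -0.05  8.01]
turn about tool z 0.07177860539425751
[array([319.5,  74.4]), array([293.4, 259.7]), array([314.5, 284.4])]
[array([319.6,  78.2]), array([293.7, 260.7]), array([314.6, 294.1])]
```

View pics/w5.png

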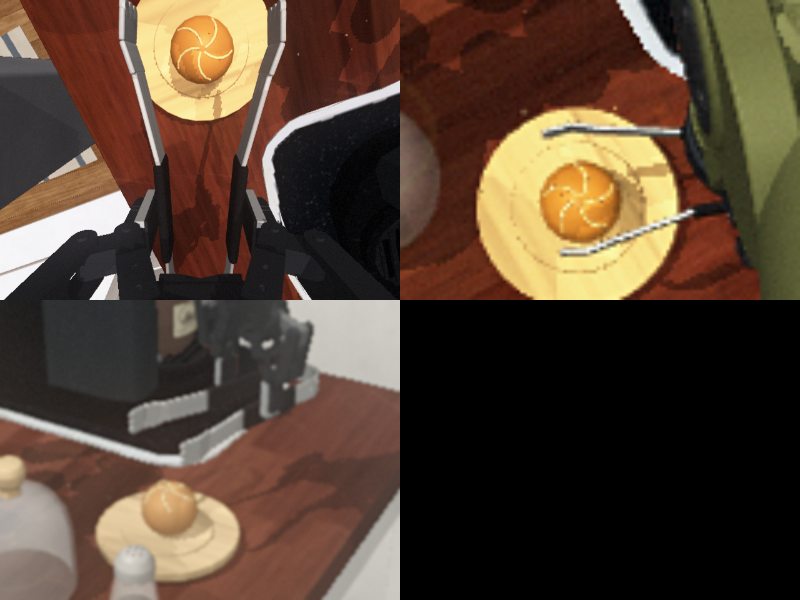

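The roll in the wrist view is at about (323,78), in the top view (293.4,260.6) and in the scene view (315,294). These agree with (0.415,0.195) to about 1–2 mm, and the roll is centred between the tips. The dome stands upright at left. Checking tip reach along the tongs' axis.

```bash
python3 - <<'E'
from h import *
s=r.get_state()
for z in(.12,.13):
    e=(atz("top",283.5,239.6,z)+atz("top",288.6,275.6,z))/2; q=e-s["tcp_pos"]; R=s["ee_rot"]; print(z,e,(R.T@q*1000).round(1),"expect x 113")
go([.4315,.1014,.0335],10)
E
```

```text
0.12 [0.4128764  0.20809212 0.12      ] [113.3   0.6  -6.4] expect x 113
0.13 [0.41183048 0.20769202 0.13      ] [113.1  -0.5 -16.4] expect x 113
clk 15.95 tcp [0.4321 0.0965 0.1136] yaw y 10.07 j6 92.5 tilt [-0.0004 -0.0001] w 0.0540 F 6.3 cf [-0.1  0.  -1.3]
shift cm [0.5  0.03 8.01]
turn about tool z 0.07177860539425751
```

Emit:
arm_command:
  steps: [0.5,0,0,0,0,0,0.63,0,0,1.5,0,0,0,0.63,0,0,2,0,0,0,0.63,0,0,2,0,0,0,0.63,0,0,1.5,0,0,0,0.63,0,0,1,0,0,0,0.63,0,0,0,0,0,0,0.63,0,0,0,0,0,0,0.63]

```text
clock: 16.75
tcp_pos: [0.4315, 0.1016, 0.0341]
ee_rot: [[-0.174, 0.985, 0.0], [0.985, 0.174, 0.0], [0.0, 0.0, -1.0]]
contact_force: [-0.1, -0.5, -0.7]
width: 0.054
gripper_force: 6.3
```

```bash
python3 - <<'E'
from h import *
go([.4315,.1014,.0335],10)
i=camera_info("wrist");b=camera("wrist")[:,:,::-1];t=camera("top")[:,:,::-1]
cv2.imwrite("pics/w6.png",np.hstack([cv2.resize(b[:300],(400,188)),cv2.resize(t[222:278,240:360],(400,188))]))
E
```

```text
clk 16.75 tcp [0.4315 0.1016 0.0341] yaw y 10.02 j6 93.2 tilt [0.0001 0.    ] w 0.0540 F 6.3 cf [-0.1 -0.5 -0.7]
shift cm [-0.02 -0.01  0.06]
turn about tool z 0.01862183381828686
```

View pics/w6.png

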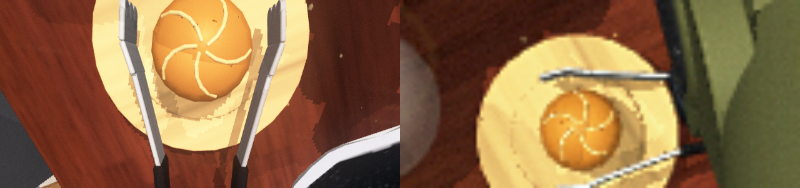

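The roll sits midway between the tips in both views, so I'll close gently.

Emit:
arm_command:
  steps: [0,0,0,0,0,0,0.6,0,0,0,0,0,0,0.58,0,0,0,0,0,0,0.56,0,0,0,0,0,0,0.54,0,0,0,0,0,0,0.52,0,0,0,0,0,0,0.48,0,0,0,0,0,0,0.42,0,0,0,0,0,0,0.35]
  squeeze: 35

```text
clock: 17.65
tcp_pos: [0.4316, 0.1015, 0.0339]
ee_rot: [[-0.174, 0.985, 0.0], [0.985, 0.174, 0.0], [0.0, 0.0, -1.0]]
contact_force: [0.3, 0.9, 0.4]
width: 0.0452
gripper_force: 35.7
```

Emit:
arm_command:
  steps: [0,0,0,0,0,0,0.3,0,0,0,0,0,0,0.3,0,0,0,0,0,0,0.3,0,0,0,0,0,0,0.3]

```text
clock: 18.05
tcp_pos: [0.4316, 0.1015, 0.0339]
ee_rot: [[-0.174, 0.985, 0.0], [0.985, 0.174, 0.0], [0.0, 0.0, -1.0]]
contact_force: [0.8, -0.3, -0.1]
width: 0.0453
gripper_force: 35.8
```

Stopped at 45 mm, as expected on the roll. Lifting 10 cm.

Emit:
arm_command:
  steps: [0,0,-0.3,0,0,0,0.3,0,0,-0.7,0,0,0,0.3,0,0,-1,0,0,0,0.3,0,0,-1.5,0,0,0,0.3,0,0,-1.5,0,0,0,0.3,0,0,-1.5,0,0,0,0.3,0,0,-1.5,0,0,0,0.3,0,0,-1.2,0,0,0,0.3]

```text
clock: 18.85
tcp_pos: [0.4316, 0.1015, 0.1274]
ee_rot: [[-0.174, 0.985, 0.001], [0.985, 0.174, 0.0], [-0.0, 0.001, -1.0]]
contact_force: [-0.2, -0.2, -2.0]
width: 0.0456
gripper_force: 36.0
```

Emit:
arm_command:
  steps: [0,0,-0.8,0,0,0,0.3,0,0,-0.2,0,0,0,0.3,0,0,0,0,0,0,0.3,0,0,0,0,0,0,0.3,0,0,0,0,0,0,0.3,0,0,0,0,0,0,0.3]

```text
clock: 19.45
tcp_pos: [0.431, 0.1013, 0.1353]
ee_rot: [[-0.174, 0.985, -0.001], [0.985, 0.174, -0.0], [-0.0, -0.001, -1.0]]
contact_force: [0.2, 0.2, -0.5]
width: 0.0454
gripper_force: 36.0
```

```bash
python3 - <<'E'
from h import *
b=camera("wrist")[:,:,::-1];c=camera("scene")[:,:,::-1]
go([.4315,.1014,.1339],10)
cv2.imwrite("pics/w7.png",np.hstack([cv2.resize(b,(400,300)),cv2.resize(c[170:350,200:440],(400,300))]))
E
```

```text
clk 19.55 tcp [0.4311 0.1014 0.1355] yaw y 10.00 j6 93.2 tilt [-0.0007 -0.0002] w 0.0452 F 36.0 cf [ 0.8  0.3 -0.9]
shift cm [-0.    0.04  0.16]
turn about tool z -0.0005685518504634501
```

View pics/w7.png

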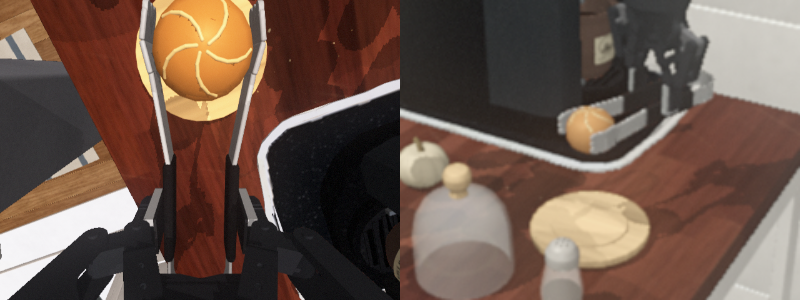

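The roll is held up in the tongs, clear of the empty board, and the dome stands upright at its left. Handing in.

```bash
python3 -c "
from plant import job
print(job.hand_in())"
```

```text
the job is handed in; nothing more can be done
None
```

The job is handed in at about 19.6 s: the dome stands upright on the worktop left of the board, and the roll is held still in the tongs about 10 cm above the board.

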